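# Hang the lift-off door back on the spice cupboard

### The job

The door of the little spice cupboard has been taken off and stands in the wooden rack beside a cutting board. Hang the door back on the cupboard: lower it so that its two hinge sockets go down over the cupboard's two upright hinge pins, fully home on both, and let go of it. It may hang at any swing angle, open or shut; leave the cutting board standing in the rack.

Things in the scene. Friction and masses are not known exactly. Their poses are not given: they have to be found in the camera images.
- door: Loose light-wood door, panel 100x16x185 mm (x,y,z), 0.2 kg. Origin: centre of panel's underside; z up, x to hinge edge. Two steel socket tubes on that edge, axis x=+68, y=0: 26 tall, open below, rims at z=20 and 150, bore 17, rim flared to 23 inside, 29 outside. Steel knob on -y face at x=-36, z=100. Starts upright in a rack slot, x pointing ahead and left. Pinch mid top edge; top 50 mm clear.
- pin_upper (a point): Foot of upper hinge pin, on its axis, on the 30 mm collar where a socket's rim rests; 175 mm above worktop. Pin 26 mm tall, 12 thick, upper 12 mm tapers to 4. Axes: z up, x from open front to back of the fixed light-wood cupboard (80 deep, 140 wide, 228 tall). Pins are 24 mm in front of its right side panel. With door x 0 to 70 degrees anticlockwise (from above) of this x, door hangs clear.
- pin_lower (a point): Foot of lower hinge pin, straight below pin_upper, 45 mm above worktop; same size, collar (8 mm thick) and axes. Home, the door's underside is 25 mm above the worktop. The lower socket must get between the two pins: bring the door in level from the right or the front, underside 55 to 110 mm above the worktop, until its sockets stand over the pins, then lower it straight.
- cutting_board: Loose low brown board with a black spot near the top, 100x14x60 mm, no hinges; stays upright in the other slot of the fixed dark rack (90x120 mm, 2 slots 70 mm apart, slot floor 10 mm and slot walls 40 mm above worktop). Its top is 70 mm above the worktop: lift the door over it. Board and door swap slots between runs. Origin: centre of its underside; z up, x along its width.

How it is judged:
By the outcome, as a careful person would: the job done as asked, in the order asked, and still so for the second after the job is handed in, with the robot touching nothing.
It also fails if it takes over 45 s, if anything falls off the work surface, if the arm or the gripper's body presses on something with over 40 N, if the wrist force passes 120 N, or if a joint passes its speed limit or range.

### The arm

A 6-joint arm with a two-finger parallel gripper is mounted at the origin on the work surface; the furniture and walls round the work are solid. World frame = base frame: x ahead of the robot, y to its left, z up, the work surface at z = 0. Lengths are in m, angles in degrees, forces in N, time in s.
With the tool pointing down it reaches from about 0.35 to 0.875 m from the base axis. Payload 4.2 kg.
Tool frame: the origin (TCP) lies on the centre line of the jaws, within the pads' length; the fingertips stand tip_reach ahead of it and the grasp point (between the pads) is the TCP (tip_reach is the distance from the TCP to the fingertips, in m); z points along the fingers, y is the line along which they close (so a half turn about z gives the same grasp; the last joint's range is limited). The gripper opens to 87 mm and grips with 3 to 60 N. Pads are 19 mm wide; open, the fingers measure 117 mm over their backs; the gripper's body (75 mm by 190 mm) begins 51 mm behind the grasp point.
Start: joints at [91.364, 22.042, 0.453, 0, -68.411, -14.817], TCP at [0.145, 0.608, 0.242] pointing down, gripper open.
Joint ranges: [-179.83, 179.83], [-69.29, 118.12], [-61.27, 80.66], [-181.25, 117.63], [-171.15, -9.14], [-177.46, 177.46]. Speed limits (degrees/s): [159.86, 159.86, 180, 180, 180, 180].

### API

Orientations are given as a 3x3 rotation matrix whose columns are the frame's x, y, z axes.
In Python, from station import sense, capture, finish_job, tip_reach gives the robot as it stands.
- The arm moves only by the tool arm_command, never from a script. Its argument "deltas" is a list of rows, each a list of 7 numbers: the turn, a rotation vector about the tool's x, y, z in rad, then the shift along the tool's x, y, z in cm, then the closure, from -1 (fully open) to 1 (shut), so that 0 is half open. In form: [[rx, ry, rz, dx, dy, dz, hand], ...]. A call has 1 to 8 rows; each row is the pose to reach, as a shift and turn from the pose commanded when the call began, along the tool's axes at that moment; what a row does not reach only later rows make up. A row lasts 1/12 s, in which the tool goes at most 41.7 mm and 7.16 degrees, less where a joint would pass 70% of its speed; a pose out of reach is approached as far as the arm can. A call with a gripper value outside its range is refused whole. The fingers move at their own pace and stop on an object; the grip force is fixed at half the most. Time passes only in rows, so rows that repeat a pose let the fingers close. It gives the time, the measured TCP pose, the force, the opening and the grip force at its end, in the units of the state.
- sense(): the state, without advancing time (a new reading comes with each control period).
- capture(name): name is "side" or "top"; returns a dict with "pixels" (480x640x3 uint8, blue, green, red), "fovy" (degrees; the focal length in pixels is half the picture's height over the tangent of half this angle, whatever the lens; pixels are square), "cx", "cy" (the principal point, pixels), "k1" (the pictures are not rectified: a ray, as slopes to the right and down, at radius r is drawn at 1 + k1 r^2 times it, then the intrinsics apply), "rvec" (rotation vector, rad) and "tvec" (3), from world to camera coordinates, as OpenCV has them. Camera axes: x right, y down, z forward; pixel columns grow to the right and rows downward; lengths in m; the calibration is good to about 2 mm. A picture is of the moment at which its call begins. There is no depth.
- finish_job(): hands the job in; it is judged then, once.
The state is a dict: "time_s": time; "joints": joint angles; "joint_velocities": joint speeds; "effort": joint torques, N m; "tcp_pos": TCP position; "ee_rot": TCP orientation; "wrist_force": force on the tool from outside, world axes, zero at the start; "moment": the same for the moment, N m; "gripper_width": opening from 0.0 (shut) to 1.0 (fully open); "gripper_force": force on a finger pad.
Only numpy, scipy, OpenCV 4.12 (cv2) and the standard library are available. Lean on these libraries where they do the work, as an engineer would, in place of code of your own. Each camera call takes 0.05 s, during which the arm holds its last target. There are 200 camera calls.

## Working session

There is one attempt and no reset: what is moved stays moved. The work goes in short steps, Python scripts to look and compute and a tool call to move; the robot and the scene stay as the last step left them, time stands still between calls to the robot, and variables do not carry over. Pictures are saved under pics/ and viewed, at most 10 in all, crops included, and the job is handed in when it is done.

Besides the shell and the picture viewer there is one more tool, called after ">>>" as name(argument=value, ...), one argument or row to a line, values as JSON. arm_command: Moves the arm, as the interface text tells. Its arguments: {"type":"object","properties":{"deltas":{"type":"array"}},"required":["deltas"]}

```bash
mkdir -p pics
cat > h.py <<'E'
import numpy as np, cv2
from station import sense, capture, finish_job, tip_reach
def cam(c):
    f=240/np.tan(np.radians(c["fovy"]/2)); R=cv2.Rodrigues(np.array(c["rvec"],float))[0]
    return f,R,np.array(c["tvec"],float).ravel()
def proj(c,P):
    f,R,t=cam(c); p=np.atleast_2d(P)@R.T+t; s=p[:,:2]/p[:,2:]
    s=s*(1+c["k1"]*(s**2).sum(1,keepdims=True)); return s*f+[c["cx"],c["cy"]]
def ray(c,uv):
    f,R,t=cam(c); d=(np.array(uv,float)-[c["cx"],c["cy"]])/f; s=d.copy()
    for _ in range(20): s=d/(1+c["k1"]*(s@s))
    return -R.T@t, R.T@np.array([s[0],s[1],1])
def onz(c,uv,z):
    o,d=ray(c,uv); return o+d*(z-o[2])/d[2]
def tri(c1,u1,c2,u2):
    (o1,d1),(o2,d2)=ray(c1,u1),ray(c2,u2)
    a=np.linalg.lstsq(np.c_[d1,-d2],o2-o1,rcond=None)[0]
    p,q=o1+a[0]*d1,o2+a[1]*d2; return (p+q)/2,np.linalg.norm(p-q)
E
python3 - <<'E'
from h import *
s=sense(); print(s, tip_reach)
for n in("side","top"):
    c=capture(n); cv2.imwrite(f"pics/{n}0.png",c["pixels"]); f,R,t=cam(c); print(n,f,c["k1"],-R.T@t,R[2])
E
```

```text
{'time_s': 0.0, 'joints': array([ 9.13606892e+01,  2.20914715e+01,  3.80958732e-01, -2.96877722e-02,
       -6.84120533e+01, -1.48156367e+01]), 'joint_velocities': array([-0.06272489, -0.01185504,  0.10146971,  0.00227728, -0.01883827,
       -0.02352004]), 'effort': array([-1.21837405e-05, -3.90664852e+01,  1.87406623e+01,  4.21976477e+00,
        1.09374206e-02, -1.94520958e-04]), 'tcp_pos': array([0.14528118, 0.60730626, 0.24045833]), 'ee_rot': array([[ 9.72508703e-01, -2.32866137e-01, -4.30870889e-04],
       [-2.32866521e-01, -9.72506330e-01, -2.14997111e-03],
       [ 8.16307981e-05,  2.19120102e-03, -9.99997596e-01]]), 'wrist_force': array([ 0.38947467,  0.25215172, -0.99255871]), 'moment': array([ 0.03841694, -0.03376843,  0.04000397]), 'gripper_force': 0.0, 'gripper_width': 0.997348334292448} 0.019
side 606.3954563869626 0.027615661719714583 [0.36595501 0.59015197 0.63144535] [ 0.10214957 -0.81397296 -0.57185093]
top 565.9492859417254 -0.05670344988155014 [ 0.34327329 -0.10867972  0.99278724] [ 0.14972376 -0.02307113 -0.98845866]
```

View pics/side0.png

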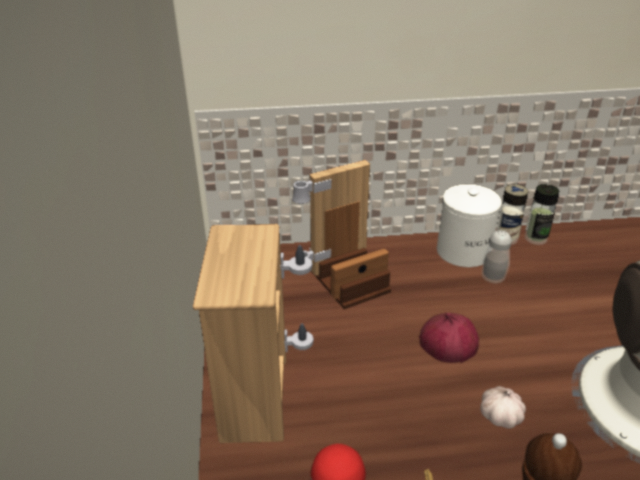

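View pics/top0.png

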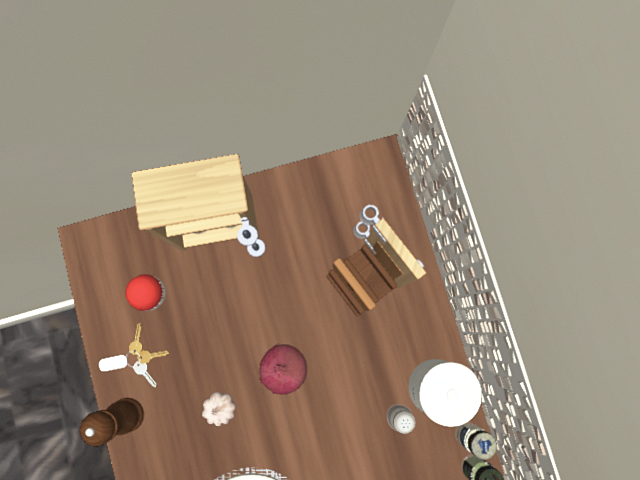

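The side view shows the cupboard with its pins at (300,262) and (302,338), the door at about (340,220) and the cutting board in front of it. In the top view the pin collars are at (247,235) and (257,247), the door's top edge runs from (383,222) to (418,276), and its upper socket is at (371,213).

Run:
```python
from h import *
t=capture("top");s=capture("side")
a=cv2.resize(t["pixels"][190:310,320:440],(400,400),interpolation=cv2.INTER_CUBIC)
b=cv2.resize(t["pixels"][205:265,220:280],(400,400),interpolation=cv2.INTER_CUBIC)
cv2.imwrite("pics/z.png",np.hstack([a,b]))
for uv,z in [((371,213),.186),((362,229),.056),((376,222),.195),((388,218),.195),((425,275),.195),((411,279),.195),((247,234),.201),((257,246),.071)]: print(uv,onz(t,uv,z).round(4))
print(tri(t,(247,234),s,(300,251)),tri(t,(257,246),s,(302,328)))
print(tri(t,(371,213),s,(302,185)))
```

```text
(371, 213) [ 0.5054 -0.1969  0.186 ]
(362, 229) [ 0.5044 -0.195   0.056 ]
(376, 222) [ 0.4903 -0.2027  0.195 ]
(388, 218) [ 0.4959 -0.2202  0.195 ]
(425, 275) [ 0.4126 -0.2699  0.195 ]
(411, 279) [ 0.4073 -0.2496  0.195 ]
(247, 234) [ 0.4753 -0.0185  0.201 ]
(257, 246) [ 0.4767 -0.02    0.071 ]
(array([ 0.47693544, -0.01738956,  0.19176412]), np.float64(0.00022101560787885698)) (array([ 0.47796564, -0.01904091,  0.06064326]), np.float64(0.000401099627724252))
(array([ 0.50482201, -0.19719543,  0.18407308]), np.float64(0.0019819484344796266))
```

View pics/z.png

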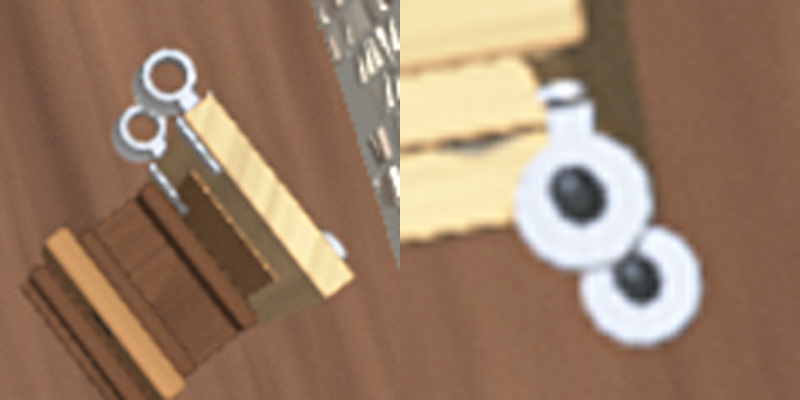

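Crop: the collar centres are at (247.2,234.6) and (255.6,247.5) in full-image pixels, and the socket rings at (370,212.4) and (362.4,227.8). The door's top corners are at (375.8,223.3), (382.7,217.6), (425.6,272.2) and (417.8,279.1).

Run:
```python
from h import *
t=capture("top")
g=lambda uv,z:onz(t,uv,z)
print("collars",g((247.2,234.6),.175),g((255.6,247.5),.045))
su,sl=g((370,212.4),.186),g((362.4,227.8),.056); print("sockets",su,sl)
c=[g(p,.195) for p in [(375.8,223.3),(382.7,217.6),(425.6,272.2),(417.8,279.1)]]
m=sum(c)/4; d=(c[0]+c[1]-c[2]-c[3])/2; print("door",c,m,np.linalg.norm(d),np.degrees(np.arctan2(d[1],d[0])))
e=su-m; print("sock-mid",np.linalg.norm(e[:2]),np.degrees(np.arctan2(e[1],e[0])))
k=[g(p,.228) for p in [(133,172),(238,156),(247,211),(140,230)]]
for i in range(4): v=k[(i+1)%4]-k[i]; print("cup",k[i],np.linalg.norm(v),np.degrees(np.arctan2(v[1],v[0])))
print("wall",g((398,133),0),g((465,360),0))
s=sense();R=s["ee_rot"];print(R.T@(np.array([.45,.2,.36])-s["tcp_pos"])*100)
```

```text
collars [ 0.4787241  -0.01577868  0.175     ] [ 0.47791757 -0.0151519   0.045     ]
sockets [ 0.5063591  -0.19551294  0.186     ] [ 0.50644157 -0.19577146  0.056     ]
door [array([ 0.48844114, -0.20234696,  0.195     ]), array([ 0.49659841, -0.21260653,  0.195     ]), array([ 0.41654507, -0.27090468,  0.195     ]), array([ 0.40696164, -0.25928948,  0.195     ])] [ 0.45213656 -0.23628691  0.195     ] 0.09921349440595433 35.50479906097756
sock-mid 0.06784247036359735 36.94223814715912
cup [0.5613687  0.13748131 0.228     ] 0.14783583183174 -82.14242795227592
cup [ 0.58157949 -0.00896648  0.228     ] 0.07971830535158378 -170.9131913512282
cup [ 0.50286163 -0.02155646  0.228     ] 0.14870286416983494 99.19385087688269
cup [0.47910259 0.12523609 0.228     ] 0.08317245590976027 8.46625770465454
wall [ 0.69190148 -0.27238262  0.        ] [ 0.27985871 -0.37253005  0.        ]
[ 39.11624668  32.56379006 -11.85736315]
```

>>> arm_command(
  deltas=[
    [0,0,0,0,0,-4,-1],
    [0,0,0.1,0,0,-8,-1],
    [0,0,0.22,4,3,-10,-1],
    [0,0,0.34,7,6,-10,-1],
    [0,0,0.46,10,8.5,-10,-1],
    [0,0,0.58,13,11,-10,-1],
    [0,0,0.7,16,13.5,-10,-1],
    [0,0,0.82,19,16,-10,-1],
  ],
)

```text
time_s: 0.92
tcp_pos: [0.2926, 0.4074, 0.3418]
ee_rot: [[0.489, -0.872, 0.0], [-0.872, -0.489, 0.0], [-0.0, -0.0, -1.0]]
wrist_force: [1.0, 0.9, 1.0]
gripper_width: 0.997
gripper_force: 0.0
```

```bash
cat >> h.py <<'E'
def to(p,yaw,s=None):
    from scipy.spatial.transform import Rotation as Ro
    s=s or sense(); R=s["ee_rot"]; a=np.radians(yaw)
    T=np.array([[np.cos(a),np.sin(a),0],[np.sin(a),-np.cos(a),0],[0,0,-1]])
    print("t",round(s["time_s"],2),"tcp",s["tcp_pos"].round(4),"yaw",np.degrees(np.arctan2(R[1,0],R[0,0])).round(2),"q",s["joints"].round(0),"F",s["wrist_force"].round(1),"w",round(s["gripper_width"],3),round(s["gripper_force"],1))
    print("rot",Ro.from_matrix(R.T@T).as_rotvec().round(3),"shift cm",(R.T@(np.array(p)-s["tcp_pos"])*100).round(2))
E
python3 -c "
from h import *
to([.45,.1,.34],-143.5);to([.452,-.236,.30],-143.5)"
```

```text
t 0.92 tcp [0.2926 0.4074 0.3418] yaw -60.74 q [ 73.   6.  -6.  -0. -77. -44.] F [1.  0.9 1. ] w 0.997 0.0
rot [0.000e+00 1.000e-03 1.445e+00] shift cm [34.52  1.29  0.16]
t 0.92 tcp [0.2926 0.4074 0.3418] yaw -60.74 q [ 73.   6.  -6.  -0. -77. -44.] F [1.  0.9 1. ] w 0.997 0.0
rot [0.000e+00 1.000e-03 1.445e+00] shift cm [63.93 17.55  4.14]
```

>>> arm_command(
  deltas=[
    [0,0,0.12,4,0,0,-1],
    [0,0,0.24,8,0,0,-1],
    [0,0,0.36,12,0,0,-1],
    [0,0,0.48,16,0,0,-1],
    [0,0,0.6,20,0,0,-1],
    [0,0,0.72,24,0,0,-1],
    [0,0,0.84,28,1,0,-1],
    [0,0,0.96,32,2,0,-1],
  ],
)

```text
time_s: 1.58
tcp_pos: [0.4327, 0.1192, 0.3415]
ee_rot: [[-0.435, -0.901, 0.0], [-0.901, 0.435, 0.0], [-0.0, -0.0, -1.0]]
wrist_force: [0.8, 0.4, -1.2]
gripper_width: 0.999
gripper_force: 0.0
```

```bash
python3 -c "
from h import *
to([.452,-.236,.33],-143.5)"
```

```text
t 1.58 tcp [0.4327 0.1192 0.3415] yaw -115.77 q [ 36.   1. -12.  -0. -77. -62.] F [ 0.8  0.4 -1.2] w 0.999 0.0
rot [0.    0.    0.484] shift cm [ 31.15 -17.18   1.15]
```

>>> arm_command(
  deltas=[
    [0,0,0.08,3.5,-1.9,0,-1],
    [0,0,0.16,7,-3.8,0,-1],
    [0,0,0.24,10.5,-5.7,0,-1],
    [0,0,0.32,14,-7.6,0,-1],
    [0,0,0.4,17.5,-9.5,0.3,-1],
    [0,0,0.484,21,-11.4,0.6,-1],
    [0,0,0.484,24.5,-13.3,1,-1],
    [0,0,0.484,28,-15.3,1,-1],
  ],
)

```text
time_s: 2.25
tcp_pos: [0.4494, -0.1992, 0.331]
ee_rot: [[-0.801, -0.599, -0.001], [-0.599, 0.801, 0.001], [0.0, 0.001, -1.0]]
wrist_force: [0.8, 1.2, -1.2]
gripper_width: 0.995
gripper_force: 0.0
```

Run:
```python
from h import *
to([.452,-.236,.33],-143.5)
to([.452,-.236,.17],-143.5)
cv2.imwrite("pics/side1.png",capture("side")["pixels"])
```

```text
t 2.25 tcp [ 0.4494 -0.1992  0.331 ] yaw -143.19 q [ -5.   6.  -9.  -0. -76. -48.] F [ 0.8  1.2 -1.2] w 0.995 0.0
rot [ 0.001 -0.     0.005] shift cm [ 1.99 -3.1   0.1 ]
t 2.25 tcp [ 0.4494 -0.1992  0.331 ] yaw -143.19 q [ -5.   6.  -9.  -0. -76. -48.] F [ 0.8  1.2 -1.2] w 0.995 0.0
rot [ 0.001 -0.     0.005] shift cm [ 1.99 -3.11 16.1 ]
```

View pics/side1.png

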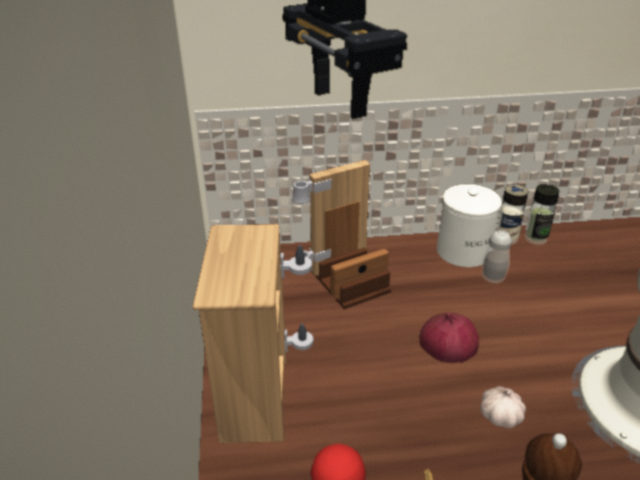

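The gripper hovers above the door at (345,60). Its body is long along the closing direction, so I need to check its clearance from the wall before going down.

Run:
```python
from h import *
t,s=capture("top"),capture("side")
cv2.imwrite("pics/c.png",np.hstack([cv2.resize(t["pixels"][70:370,380:530],(300,600)),cv2.resize(s["pixels"][90:290,195:360],(495,600))]))
for c,uvs in((t,[(398,133),(414,190),(440,280)]),(s,[(290,243),(420,232),(560,222)])):
    print([onz(c,u,0).round(4) for u in uvs])
# predicted grip body footprint bottoms at grasp pose, project to top view/foot
def wall(p): return 0
```

```text
[array([ 0.6919, -0.2724,  0.    ]), array([ 0.5839, -0.2968,  0.    ]), array([ 0.4201, -0.3356,  0.    ])]
[array([ 0.5477, -0.3049,  0.    ]), array([ 0.3122, -0.3719,  0.    ]), array([ 0.0464, -0.4409,  0.    ])]
```

View pics/c.png

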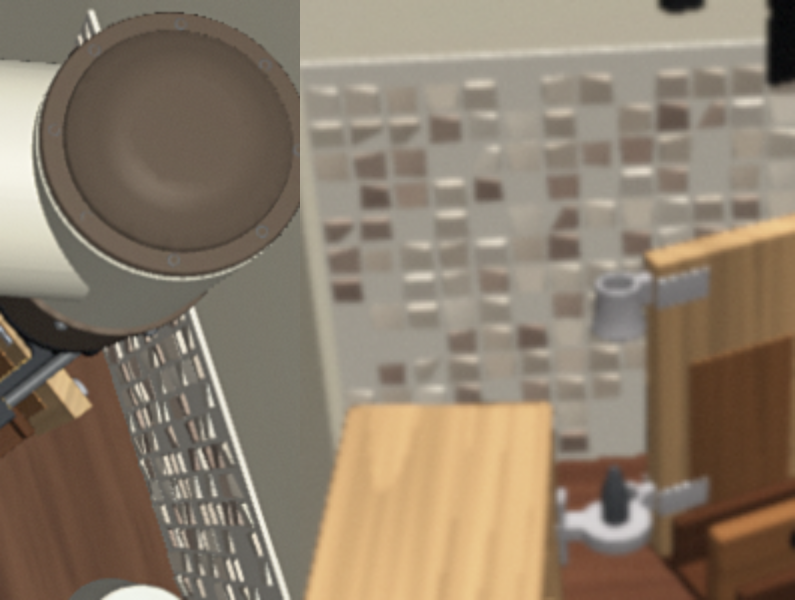

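The crop shows the tiled wall foot running close behind the door, from (398,133) to (440,280) in the top view. The hinge straps cover about the last 25 mm of the door face at the hinge edge. A straight-down grasp would put the 190 mm body roughly 13 mm into the wall, so I'll check the wall's shape at body height.

Run:
```python
from h import *
t,s=capture("top"),capture("side")
n=np.array([-.236,1,0]);n/=np.linalg.norm(n);p0=np.array([.42,-.3356,0])
print([((onz(c,u,0)-p0)@n).round(4) for c,u in ((t,(398,133)),(t,(414,190)),(s,(290,243)),(s,(560,222)))])
for u in((250,107),(400,97),(600,88)):
    o,d=ray(s,u);P=o+d*((p0-o)@n)/(d@n);print("splash top",P.round(3))
    for uv in((425,75),(471,230),(500,330)): print("   topline dist to wall plane",((onz(t,uv,P[2])-p0)@n).round(4))
```

```text
[np.float64(-0.0009), np.float64(0.0001), np.float64(0.0005), np.float64(-0.0167)]
splash top [ 0.6   -0.293  0.263]
   topline dist to wall plane 0.0032
   topline dist to wall plane 0.0047
   topline dist to wall plane 0.0055
splash top [ 0.368 -0.348  0.27 ]
   topline dist to wall plane 0.0055
   topline dist to wall plane 0.0069
   topline dist to wall plane 0.0077
splash top [ 0.045 -0.424  0.271]
   topline dist to wall plane 0.0058
   topline dist to wall plane 0.0072
   topline dist to wall plane 0.008
```

```bash
cat >> h.py <<'E'
from scipy.spatial.transform import Rotation as Ro
# door frame base: tool yaw, lean th (deg, body toward hinge), ph (body away from wall)
def toolR(yaw,th,ph):
    a=np.radians(yaw); T=np.array([[np.cos(a),np.sin(a),0],[np.sin(a),-np.cos(a),0],[0,0,-1]])
    return T@Ro.from_euler("yx",[th,ph],degrees=True).as_matrix()
def go(p,R):
    s=sense();E=s["ee_rot"]
    print("t",round(s["time_s"],2),"tcp",s["tcp_pos"].round(4),"q",s["joints"].round(0),"F",s["wrist_force"].round(1),"w",round(s["gripper_width"],3))
    print("rot",Ro.from_matrix(E.T@R).as_rotvec().round(3),"shift cm",(E.T@(np.array(p)-s["tcp_pos"])*100).round(2))
E
python3 - <<'E'
from h import *
n=np.array([-.236,1,0]);n/=np.linalg.norm(n);p0=np.array([.42,-.3356,0])
u=np.array([np.cos(np.radians(36.5)),np.sin(np.radians(36.5)),0])
B=np.array([[x,y,z] for x in(-.0375,.0375) for y in(-.095,.095) for z in(-.051,-.15)])
for th,ph in((0,0),(20,0),(-20,0),(32,7),(32,-7),(-32,7),(-32,-7),(-28,7),(-28,-7),(28,10),(28,-10)):
    p=np.array([.4521,-.2363,.182])+.005*u
    C=p+B@toolR(-143.5,th,ph).T; d=(C-p0)@n; i=d.argmin()
    print(th,ph,"wall",d[i].round(4),"z",C[i,2].round(3),"minz",C[:,2].min().round(3), "tool z", toolR(-143.5,th,ph)[:,2].round(2))
E
```

```text
0 0 wall -0.0108 z 0.233 minz 0.233 tool z [ 0.  0. -1.]
20 0 wall -0.0031 z 0.243 minz 0.217 tool z [-0.27 -0.2  -0.94]
-20 0 wall -0.0302 z 0.31 minz 0.217 tool z [ 0.27  0.2  -0.94]
32 7 wall 0.0098 z 0.256 minz 0.194 tool z [-0.36 -0.4  -0.84]
32 -7 wall -0.0044 z 0.233 minz 0.194 tool z [-0.49 -0.23 -0.84]
-32 7 wall -0.0273 z 0.3 minz 0.194 tool z [ 0.49  0.23 -0.84]
-32 -7 wall -0.0513 z 0.277 minz 0.194 tool z [ 0.36  0.4  -0.84]
-28 7 wall -0.0234 z 0.308 minz 0.198 tool z [ 0.44  0.19 -0.88]
-28 -7 wall -0.0491 z 0.284 minz 0.198 tool z [ 0.31  0.37 -0.88]
28 10 wall 0.0116 z 0.26 minz 0.193 tool z [-0.29 -0.4  -0.87]
28 -10 wall -0.0083 z 0.227 minz 0.193 tool z [-0.47 -0.16 -0.87]
```

Run:
```python
from h import *
p=np.array([.4561,-.2333,.27])
go(p,toolR(-143.5,32,7))
```

```text
t 2.5 tcp [ 0.4501 -0.1975  0.3313] q [ -5.   6.  -9.  -0. -76. -48.] F [ 0.6 -0.5  0.7] w 1.004
rot [0.118 0.558 0.039] shift cm [ 1.66 -3.23  6.13]
```

>>> arm_command(
  deltas=[
    [0.02,0.1,0,0.4,-0.6,0,-1],
    [0.04,0.2,0.01,0.8,-1.2,0,-1],
    [0.06,0.3,0.02,1.2,-2,0,-1],
    [0.09,0.42,0.03,1.6,-2.6,1,-1],
    [0.118,0.5,0.035,1.66,-3.2,3,-1],
    [0.118,0.558,0.039,1.66,-3.2,5,-1],
    [0.118,0.558,0.039,1.66,-3.2,6.1,-1],
    [0.118,0.558,0.039,1.66,-3.2,6.1,-1],
  ],
)

```text
time_s: 3.17
tcp_pos: [0.4556, -0.2313, 0.268]
ee_rot: [[-0.716, -0.594, -0.367], [-0.456, 0.796, -0.399], [0.529, -0.118, -0.841]]
wrist_force: [-0.0, 0.2, -0.0]
gripper_width: 0.998
gripper_force: 0.0
```

Run:
```python
from h import *
go([.4561,-.2333,.182],toolR(-143.5,32,7))
t,s=capture("top"),capture("side")
cv2.imwrite("pics/d.png",np.hstack([cv2.resize(t["pixels"][150:350,330:530],(400,400)),cv2.resize(s["pixels"][60:290,230:460],(400,400))]))
```

```text
t 3.17 tcp [ 0.4556 -0.2313  0.268 ] q [  3.  18. -17.  22. -81. -67.] F [-0.   0.2 -0. ] w 0.998
rot [ 0.001 -0.003  0.005] shift cm [-4.49  0.83  7.29]
```

View pics/d.png

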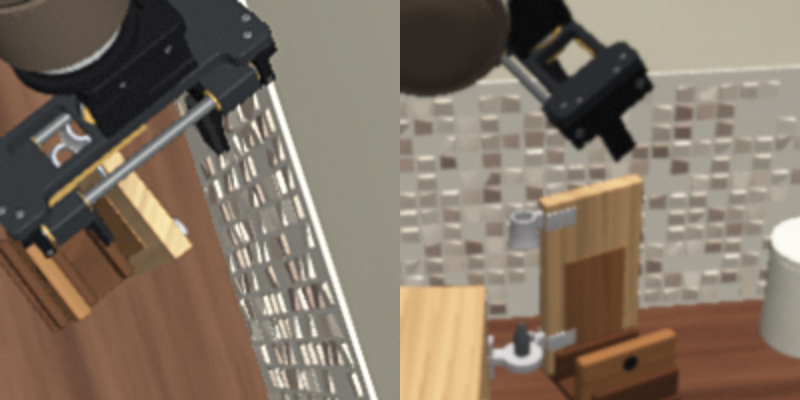

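The gripper is leaning over the door, with its wall end near crop (275,55). The hinge straps reach about 36% of the way across the face (x≥14 mm), so I'll move the grasp to x≈-2 mm.

Run:
```python
from h import *
go([.450,-.2365,.268],toolR(-143.5,32,8));go([.450,-.2365,.215],toolR(-143.5,32,8));go([.450,-.2365,.182],toolR(-143.5,32,8))
```

```text
t 3.27 tcp [ 0.4568 -0.2324  0.2717] q [  3.  17. -17.  23. -81. -67.] F [-0.5  0.1  0.2] w 0.998
rot [0.012 0.002 0.01 ] shift cm [0.48 0.12 0.72]
t 3.27 tcp [ 0.4568 -0.2324  0.2717] q [  3.  17. -17.  23. -81. -67.] F [-0.5  0.1  0.2] w 0.998
rot [0.012 0.002 0.01 ] shift cm [-2.3   0.77  5.18]
t 3.27 tcp [ 0.4568 -0.2324  0.2717] q [  3.  17. -17.  23. -81. -67.] F [-0.5  0.1  0.2] w 0.998
rot [0.012 0.002 0.01 ] shift cm [-4.03  1.18  7.96]
```

>>> arm_command(
  deltas=[
    [0.012,0.002,0.01,0.4,0.1,0.6,-1],
    [0.012,0.002,0.01,-0.5,0.35,2.2,-1],
    [0.012,0.002,0.01,-1.4,0.55,3.8,-1],
    [0.012,0.002,0.01,-2.3,0.8,5.2,-1],
    [0.012,0.002,0.01,-2.8,0.9,6,-1],
    [0.012,0.002,0.01,-3.2,1,6.6,-1],
    [0.012,0.002,0.01,-3.2,1,6.6,-1],
  ],
)

```text
time_s: 3.85
tcp_pos: [0.4493, -0.2369, 0.1971]
ee_rot: [[-0.726, -0.588, -0.358], [-0.444, 0.797, -0.409], [0.526, -0.138, -0.839]]
wrist_force: [0.2, 1.3, -0.9]
gripper_width: 1.002
gripper_force: 0.0
```

Run:
```python
from h import *
go([.450,-.2365,.182],toolR(-143.5,32,8))
```

```text
t 3.85 tcp [ 0.4493 -0.2369  0.1971] q [  3.  21. -24.  24. -71. -72.] F [ 0.2  1.3 -0.9] w 1.002
rot [ 0.002 -0.001 -0.001] shift cm [-0.86  0.2   1.23]
```

No wall contact so far. I'll go down the last 15 mm and close.

>>> arm_command(
  deltas=[
    [0,0,0,-0.4,0.1,0.6,-1],
    [0,0,0,-0.8,0.2,1.2,-1],
    [0,0,0,-0.8,0.2,1.2,-1],
    [0,0,0,-0.8,0.2,1.2,0],
    [0,0,0,-0.8,0.2,1.2,0.5],
    [0,0,0,-0.8,0.2,1.2,1],
    [0,0,0,-0.8,0.2,1.2,1],
    [0,0,0,-0.8,0.2,1.2,1],
  ],
)

```text
time_s: 4.52
tcp_pos: [0.4498, -0.2366, 0.1826]
ee_rot: [[-0.725, -0.588, -0.358], [-0.444, 0.797, -0.409], [0.526, -0.138, -0.839]]
wrist_force: [-0.0, 0.9, 0.7]
gripper_width: 0.711
gripper_force: 0.0
```

Run:
```python
from h import *
s=sense();go(s["tcp_pos"]+[0,0,.02],toolR(-143.5,32,0))
print(s["gripper_force"],s["moment"])
```

```text
t 4.52 tcp [ 0.4498 -0.2366  0.1826] q [  3.  22. -25.  25. -69. -73.] F [-0.   0.9  0.7] w 0.711
rot [-0.117 -0.001 -0.074] shift cm [ 1.05 -0.28 -1.68]
0.0 [ 0.93860624 -0.87113872  0.03685359]
```

>>> arm_command(
  deltas=[
    [0,0,0,0,0,0,1],
    [0,0,0,0,0,0,1],
    [0,0,0,0,0,0,1],
    [0,0,0,0,0,0,1],
    [0,0,0,0,0,0,1],
    [0,0,0,0,0,0,1],
    [0,0,0,0,0,0,1],
    [0,0,0,0,0,0,1],
  ],
)

```text
time_s: 5.18
tcp_pos: [0.449, -0.2363, 0.1824]
ee_rot: [[-0.724, -0.588, -0.36], [-0.444, 0.797, -0.409], [0.527, -0.136, -0.839]]
wrist_force: [-1.7, 3.2, 1.6]
gripper_width: 0.209
gripper_force: 28.5
```

>>> arm_command(
  deltas=[
    [0,0,0,0,0,0,1],
    [0,0,0,0,0,0,1],
    [0,0,0,0,0,0,1],
    [0,0,0,0,0,0,1],
  ],
)

```text
time_s: 5.52
tcp_pos: [0.4494, -0.2365, 0.1823]
ee_rot: [[-0.725, -0.588, -0.359], [-0.444, 0.797, -0.409], [0.527, -0.137, -0.839]]
wrist_force: [-1.6, 2.9, 1.8]
gripper_width: 0.211
gripper_force: 28.7
```

>>> arm_command(
  deltas=[
    [0,0,0,0.26,-0.07,-0.42,1],
    [0,0,0,0.53,-0.14,-0.84,1],
    [0,0,0,1.05,-0.27,-1.68,1],
    [0,0,0,1.58,-0.41,-2.52,1],
    [0,0,0,2.1,-0.55,-3.36,1],
    [0,0,0,2.63,-0.68,-4.2,1],
    [0,0,0,3.7,-0.96,-5.9,1],
    [0,0,0,4.74,-1.23,-7.55,1],
  ],
)

```text
time_s: 6.18
tcp_pos: [0.4501, -0.2369, 0.2744]
ee_rot: [[-0.726, -0.588, -0.357], [-0.444, 0.796, -0.41], [0.526, -0.139, -0.839]]
wrist_force: [0.7, -0.4, -1.5]
gripper_width: 0.18
gripper_force: 30.0
```

Run:
```python
from h import *
s=sense();go([.44,-.19,.285],toolR(-143.5,32,0));print(s["gripper_force"])
t,s=capture("top"),capture("side")
cv2.imwrite("pics/e.png",np.hstack([cv2.resize(t["pixels"][150:350,330:530],(400,400)),cv2.resize(s["pixels"][60:290,230:460],(400,400))]))
```

```text
t 6.18 tcp [ 0.4501 -0.2369  0.2744] q [  3.  17. -18.  23. -81. -68.] F [ 0.7 -0.4 -1.5] w 0.18
rot [-0.118 -0.001 -0.075] shift cm [-0.79  4.18 -2.45]
29.9978939560242
```

View pics/e.png

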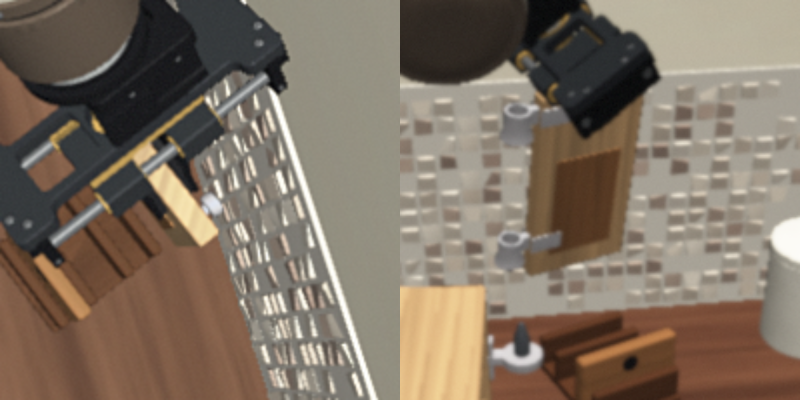

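The door is lifted clear of the rack and flush in the grip, with its sockets at crop (520,122) and (515,245). The board still stands. Next I'll move away from the wall and undo the tilt.

>>> arm_command(
  deltas=[
    [-0.01,0,-0.01,-0.2,1,-0.5,1],
    [-0.03,0,-0.02,-0.4,2,-1,1],
    [-0.06,0,-0.04,-0.6,3,-1.6,1],
    [-0.09,0,-0.06,-0.7,3.6,-2,1],
    [-0.118,0,-0.075,-0.8,4.2,-2.2,1],
    [-0.118,0,-0.075,-0.8,4.2,-2.2,1],
    [-0.118,0,-0.075,-0.8,4.2,-2.2,1],
    [-0.118,0,-0.075,-0.8,4.2,-2.2,1],
  ],
)

```text
time_s: 6.95
tcp_pos: [0.4384, -0.1905, 0.2804]
ee_rot: [[-0.68, -0.595, -0.429], [-0.504, 0.804, -0.315], [0.532, 0.002, -0.847]]
wrist_force: [-0.6, -0.2, -2.2]
gripper_width: 0.18
gripper_force: 30.0
```

Run:
```python
from h import *
s=sense();go([.43,-.12,.285],toolR(-143.5,32,0));print(s["gripper_force"],s["ee_rot"].round(3))
t,s=capture("top"),capture("side")
cv2.imwrite("pics/f.png",np.hstack([cv2.resize(t["pixels"][150:350,250:450],(400,400)),cv2.resize(s["pixels"][60:260,230:430],(400,400),interpolation=2)]))
```

```text
t 6.95 tcp [ 0.4384 -0.1905  0.2804] q [  6.  17. -14.  16. -88. -64.] F [-0.6 -0.2 -2.2] w 0.18
rot [ 0.001 -0.003  0.001] shift cm [-2.75  6.17 -2.25]
29.997236961498857 [[-0.68  -0.595 -0.429]
 [-0.504  0.804 -0.315]
 [ 0.532  0.002 -0.847]]
```

View pics/f.png

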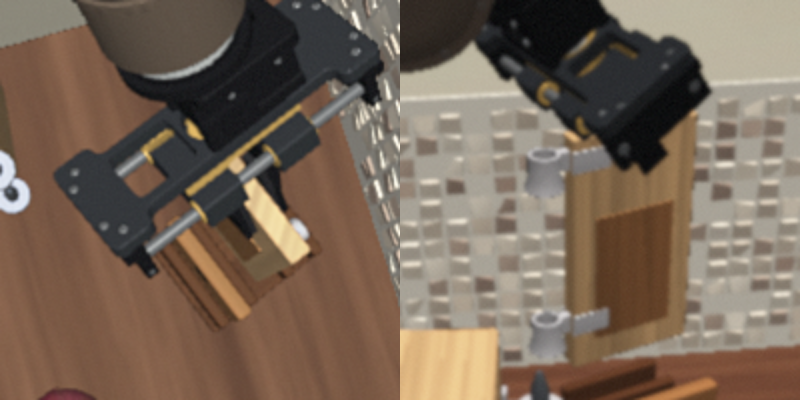

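The door hangs vertical in the side view, with its socket ring tops at crop (547,156) and (549,318), i.e. pixels (303.3,137.8) and (304.3,218.8). In the top view the gripper hides the sockets. I'll check the side view against the predicted positions.

Run:
```python
from h import *
s=capture("side");st=sense();R=st["ee_rot"];p=st["tcp_pos"]
n=R[:,1]; u=np.cross(n,[0,0,1]);u/=np.linalg.norm(u);u*=np.sign(u[0]);print("door yaw",np.degrees(np.arctan2(u[1],u[0])),p)
U=p+.070*u;U[2]=p[2]-.1725+.176;L=U-[0,0,.13]
print("pred",proj(s,[U,L]),"meas (303.3,137.8),(304.3,218.8)")
# measured: intersect rays with vertical door plane
for uv in((303.3,137.8),(304.3,218.8)):
    o,d=ray(s,uv);P=o+d*((p-o)@n)/(d@n);print((P-p)@u,P[2]-p[2],P)
# grasp-side top edge corners and pins check
print("pins",proj(s,[[.4783,-.0155,.201],[.4783,-.0155,.071]]))
```

```text
door yaw 36.468099383252934 [ 0.43827261 -0.19066097  0.28066586]
pred [[301.37823387 137.33537655]
 [303.45617765 219.25123636]] meas (303.3,137.8),(304.3,218.8)
0.06713208674138466 0.002178334106735902 [ 0.49226167 -0.15076237  0.2828442 ]
0.06871086813642804 -0.12599508825694783 [ 0.49339915 -0.14964517  0.15467077]
pins [[298.56803113 245.73668199]
 [301.02376791 324.06880958]]
```

>>> arm_command(
  deltas=[
    [0,0,0,-0.8,1.4,-0.25,1],
    [0,0,0,-1.8,3.2,-0.55,1],
    [0,0,0,-2.8,5,-0.85,1],
    [0,0,0,-3.9,6.8,-1.15,1],
    [0,0,0,-4.9,8.6,-1.45,1],
    [0,0,0,-5.8,10.2,-1.7,1],
    [0,0,0,-6.4,11.2,-1.9,1],
    [0,0,0,-6.65,11.7,-1.95,1],
  ],
)

```text
time_s: 7.77
tcp_pos: [0.4228, -0.0557, 0.2622]
ee_rot: [[-0.68, -0.596, -0.427], [-0.505, 0.803, -0.315], [0.531, 0.002, -0.847]]
wrist_force: [1.1, -0.3, -2.8]
gripper_width: 0.18
gripper_force: 30.0
```

>>> arm_command(
  deltas=[
    [0,0,0,0,0,0,1],
    [0,0,0,0,0,0,1],
    [0,0,0,0,0,0,1],
  ],
)

```text
time_s: 8.02
tcp_pos: [0.4226, -0.0574, 0.2623]
ee_rot: [[-0.681, -0.594, -0.428], [-0.504, 0.805, -0.315], [0.531, 0.001, -0.847]]
wrist_force: [0.6, 0.4, -2.3]
gripper_width: 0.182
gripper_force: 30.0
```

Run:
```python
from h import *
go([.4225,-.057,.262],toolR(-143.5,32,0))
t,s=capture("top"),capture("side")
cv2.imwrite("pics/g.png",np.hstack([cv2.resize(t["pixels"][150:330,150:330],(360,360)),cv2.resize(s["pixels"][130:350,230:450],(440,440),interpolation=2)[:360]]))
```

```text
t 8.02 tcp [ 0.4226 -0.0574  0.2623] q [ 20.  15. -16.   8. -90. -76.] F [ 0.6  0.4 -2.3] w 0.182
rot [ 0.002 -0.002 -0.   ] shift cm [-0.03  0.04  0.02]
```

View pics/g.png

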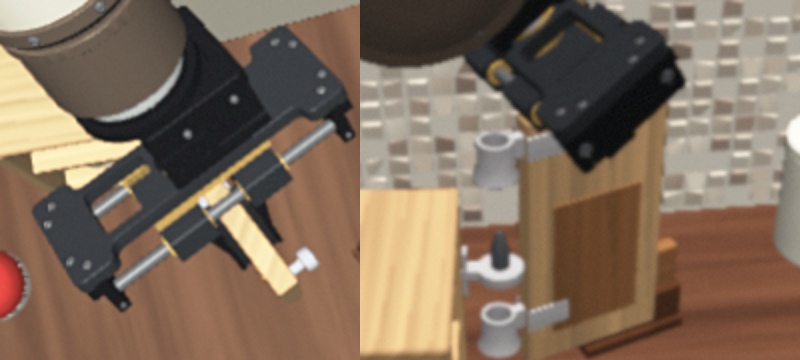

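The sockets stand nearly over the pins. In the side view the upper ring top is at pixel (296.5,199), the lower ring top at (300,286) and the upper pin tip at (299.5,247).

Run:
```python
from h import *
s=capture("side");st=sense();p=st["tcp_pos"];n=st["ee_rot"][:,1];u=np.array([-n[1],n[0],0]);u*=-1 if u[0]<0 else 1
for uv in((296.5,199),(300,286)):
    o,d=ray(s,uv);P=o+d*((p-o)@n)/(d@n);print((P-p)@u,P[2]-p[2],P)
for z in(.265,.136): print(z,proj(s,[[.478,-.016,z]]))
print(onz(s,(299.7,246.5),.201),onz(s,(300.5,268),.175))
```

```text
0.07015214221062725 0.005492536765377309 [ 0.47905002 -0.01574885  0.26779038]
0.06924619305082641 -0.1255531105520475 [ 0.47819481 -0.01611561  0.13674474]
0.265 [[297.48179427 200.99668136]]
0.136 [[300.14749347 286.51530219]]
[ 0.47664231 -0.01405547  0.201     ] [ 0.47471952 -0.00460119  0.175     ]
```

>>> arm_command(
  deltas=[
    [0,0,0,-0.4,0,0.64,1],
    [0,0,0,-0.8,0,1.27,1],
    [0,0,0,-1.2,0,1.9,1],
    [0,0,0,-1.6,0,2.54,1],
    [0,0,0,-1.9,0,3.05,1],
    [0,0,0,-2.2,0,3.5,1],
    [0,0,0,-2.4,0,3.8,1],
    [0,0,0,-2.4,0,3.8,1],
  ],
)

```text
time_s: 8.83
tcp_pos: [0.4224, -0.0567, 0.2165]
ee_rot: [[-0.68, -0.594, -0.43], [-0.504, 0.804, -0.315], [0.533, 0.002, -0.846]]
wrist_force: [-0.7, 0.4, -3.1]
gripper_width: 0.181
gripper_force: 30.0
```

>>> arm_command(
  deltas=[
    [0,0,0,-0.15,0,0.24,1],
    [0,0,0,-0.3,0,0.48,1],
    [0,0,0,-0.45,0,0.72,1],
    [0,0,0,-0.6,0,0.95,1],
    [0,0,0,-0.75,0,1.19,1],
    [0,0,0,-0.75,0,1.19,1],
  ],
)

```text
time_s: 9.33
tcp_pos: [0.4224, -0.0566, 0.2027]
ee_rot: [[-0.68, -0.594, -0.429], [-0.504, 0.804, -0.315], [0.532, 0.002, -0.847]]
wrist_force: [-0.2, 0.2, -2.6]
gripper_width: 0.182
gripper_force: 30.0
```

>>> arm_command(
  deltas=[
    [0,0,0,-0.1,0,0.17,1],
    [0,0,0,-0.2,0,0.34,1],
    [0,0,0,-0.3,0,0.5,1],
    [0,0,0,-0.3,0,0.5,1],
  ],
)

```text
time_s: 9.67
tcp_pos: [0.4227, -0.0567, 0.1976]
ee_rot: [[-0.68, -0.595, -0.428], [-0.504, 0.804, -0.315], [0.532, 0.001, -0.847]]
wrist_force: [0.2, -0.8, -1.2]
gripper_width: 0.181
gripper_force: 30.0
```

Run:
```python
from h import *
go([.4225,-.057,.195],toolR(-143.5,32,0)); print(sense()["moment"])
```

```text
t 9.67 tcp [ 0.4227 -0.0567  0.1976] q [ 20.  19. -21.   9. -81. -78.] F [ 0.2 -0.8 -1.2] w 0.181
rot [ 0.001 -0.002  0.001] shift cm [-0.11 -0.01  0.23]
[ 0.96879672 -1.17090563 -0.05133227]
```

>>> arm_command(
  deltas=[
    [0,0,0,-0.05,0,0.09,1],
    [0,0,0,-0.1,0,0.17,1],
    [0,0,0,-0.1,0,0.17,1],
  ],
)

```text
time_s: 9.92
tcp_pos: [0.4227, -0.057, 0.1972]
ee_rot: [[-0.68, -0.595, -0.428], [-0.504, 0.803, -0.317], [0.532, 0.001, -0.847]]
wrist_force: [-1.8, 0.3, 7.4]
gripper_width: 0.177
gripper_force: 30.0
```

The door is seated (about +10 N change). Releasing.

>>> arm_command(
  deltas=[
    [0,0,0,0,0,0,0.4],
    [0,0,0,0,0,0,0],
    [0,0,0,0,0,0,-0.3],
    [0,0,0,0,0,0,-0.3],
    [0,0,0,0,0,0,-0.3],
    [0,0,0,0,0,0,-0.3],
    [0,0,0,0,0,0,-0.3],
    [0,0,0,0,0,0,-0.3],
  ],
)

```text
time_s: 10.58
tcp_pos: [0.4226, -0.0567, 0.1954]
ee_rot: [[-0.681, -0.594, -0.428], [-0.504, 0.804, -0.315], [0.531, 0.002, -0.847]]
wrist_force: [-0.5, -0.6, -0.1]
gripper_width: 0.629
gripper_force: 0.0
```

>>> arm_command(
  deltas=[
    [0,0,0,0,0,0,-0.3],
    [0,0,0,0.5,0,-0.85,-0.3],
    [0,0,0,1.1,0,-1.7,-0.3],
    [0,0,0,2.1,0,-3.4,-0.3],
    [0,0,0,3.2,0,-5.1,-0.3],
    [0,0,0,4.8,0,-7.6,-0.3],
    [0,0,0,6.4,0,-10.2,-0.3],
    [0,0,0,6.4,0,-10.2,-0.3],
  ],
)

```text
time_s: 11.25
tcp_pos: [0.425, -0.0569, 0.3223]
ee_rot: [[-0.687, -0.595, -0.417], [-0.506, 0.803, -0.314], [0.522, -0.005, -0.853]]
wrist_force: [0.8, 0.7, -0.2]
gripper_width: 0.648
gripper_force: 0.0
```

Run:
```python
from h import *
t,s=capture("top"),capture("side")
go([.4,-.06,.35],toolR(-143.5,32,0))
cv2.imwrite("pics/h.png",np.hstack([cv2.resize(t["pixels"][150:330,180:360],(360,360)),cv2.resize(s["pixels"][150:370,230:450],(440,440),interpolation=2)[:360]]))
```

```text
t 11.35 tcp [ 0.423  -0.0567  0.3176] q [ 20.  13. -11.   8. -97. -75.] F [-0.8  0.2 -0.7] w 0.649
rot [ 0.001  0.003 -0.   ] shift cm [ 3.44  1.1  -1.67]
```

View pics/h.png

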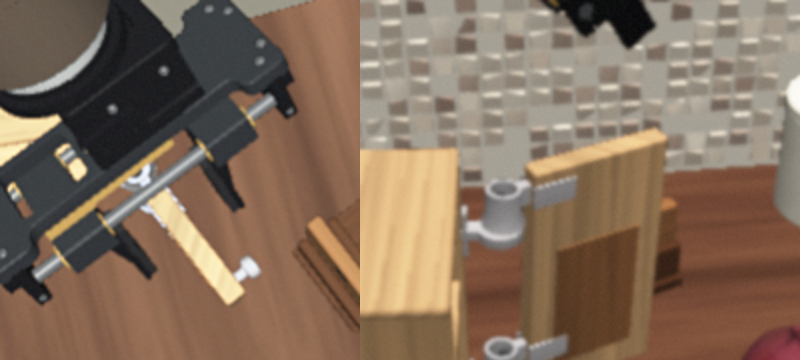

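The released door hangs with its upper socket on the collar at crop (503,235), and the lower ring top is at crop (500,345). I'll check the heights numerically.

Run:
```python
from h import *
s=capture("side");a=np.radians(36.5);u=np.array([np.cos(a),np.sin(a),0]);n=np.array([-u[1],u[0],0])
A=np.array([.478,-.016,0])
for dz in(0,.005):
  print(dz,proj(s,[A-.018*u+.008*n+[0,0,.21+dz], A-.118*u+.008*n+[0,0,.21+dz], A+[0,0,.201+dz],A+[0,0,.071+dz]]).round(1).tolist())
g=cv2.cvtColor(s["pixels"],cv2.COLOR_BGR2HSV); m=((g[...,1]>70)&(g[...,0]>8)&(g[...,0]<25)&(g[...,2]>110)).astype(np.uint8)
k=max(cv2.findContours(m[:,308:370].copy(),0,2)[0],key=cv2.contourArea)[:,0]+[308,0]
print("top-left",k[(k.sum(1)).argmin()],"top-right",k[(k@[-1,1]).argmin()])
```

```text
0 [[314.7, 238.7], [382.5, 217.6], [298.9, 245.5], [301.3, 323.8]]
0.005 [[314.6, 235.3], [382.7, 214.3], [298.8, 242.2], [301.2, 321.1]]
top-left [314 231] top-right [369 216]
```

```bash
python3 -c "
from h import *
print(finish_job())"
```

```text
the job is handed in; nothing more can be done
None
```

The door is hung on both hinge pins and released, the cutting board is still in the rack, and the job is handed in; contact came at the height expected for fully home, and the final camera view agrees to within a few millimetres.

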